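Interlock check: shut the specimen drawer, hold the guard half open

ROBOT

A 6-joint arm with a two-finger parallel gripper is mounted at the origin on the work surface. World frame = base frame: x ahead of the robot, y to its left, z up, the work surface at z = 0. Lengths are in mm, angles in degrees, forces in N, time in s.
With the tool pointing down it reaches from about 300 to 850 mm from the base axis. Payload 4.2 kg.
Tool frame: the origin (TCP) lies midway between the tips of the shut fingers; the grasp point (between the pads) lies 19 mm behind it; z points along the fingers, y is the direction in which the jaws open and shut (so a half turn about z gives the same grasp; the last joint's range is limited). The gripper opens to 91 mm and grips with 3 to 60 N. Pads are 32 mm wide; open, the fingers measure 118 mm over their backs; the gripper's body (76 mm by 178 mm) begins 60 mm behind the grasp point.
Start: joints at [71.161, 18.312, 89.639, -0, 72.044, -1.146], TCP at [174.754, 547.818, 213.976] pointing down, gripper open.
Joint ranges: [-177.97, 177.97], [-48.28, 115.42], [12.27, 149.76], [-77.06, 257.06], [2.81, 150.46], [-146.56, 146.56]. Speed limits (degrees/s): [147.25, 147.25, 180, 180, 180, 180].

INTERFACE

Orientations are given as [roll, pitch, yaw] about the fixed x, y, z axes, in that order (R = Rz(yaw) Ry(pitch) Rx(roll)).
In Python, from workcell import env gives the robot as it stands.
- The arm moves only by the shell command python3 -m jog 'ROWS' [FORCE]. ROWS is JSON, a list of rows, each an object of numbers: "dx", "dy", "dz": the shift along the world's x, y, z in m; "wx", "wy", "wz": the turn, a rotation vector about the world's x, y, z in rad; "grip": the gripper's target within -1 to 1 (shut at 1, half-way at 0, fully open at -1). In form: [{"dx": .., "dy": .., "dz": .., "wx": .., "wy": .., "wz": .., "grip": ..}, ...]. A call has 1 to 10 rows; each row shifts and turns the commanded pose from where the row before left it; what a row does not reach is not made up. A row lasts 1/10 s, in which the tool goes at most 50 mm and 8.59 degrees, less where a joint would pass 70% of its speed; a pose out of reach is approached as far as the arm can. A call with a gripper value outside its range is refused whole. The fingers move at their own pace and stop on an object; FORCE is the grip in N (left out, the last holds). Time passes only in rows, so rows that do not move let the fingers close. It gives the time, the measured TCP pose, the force and the opening at its end, in the units of the state.
- env.state(): the state, without advancing time (a new reading comes with each control period).
- env.grab_frame(name): name is "side" or "top"; returns the picture (384x512x3 uint8, red, green, blue); there is no depth.
- env.get_calibration(name): a dict with "fx", "fy", "cx", "cy" (pixels), "R" (3x3) and "t" (3): a world point X has camera coordinates R X + t. Camera axes: x right, y down, z forward; pixel columns grow to the right and rows downward; lengths in mm; the calibration is good to about 2 mm. A picture is of the moment at which its call begins. get_calibration takes no time and is no camera call.
- env.job_done(): hands the job in, once; it reports no verdict.
The state is a dict: "time_s": time; "qpos": joint angles; "qvel": joint speeds; "effort": joint torques, N m; "ee_pos": TCP position; "ee_rot": TCP orientation; "force": force on the tool from outside, world axes, zero at the start; "torque": the same for the moment, N m; "gripper_width": finger opening in mm.
Only numpy, scipy, OpenCV 4.12 (cv2) and the standard library are available. Lean on these libraries where they do the work, as an engineer would, in place of code of your own. Each camera call takes 0.05 s, during which the arm holds its last target. There are 200 camera calls.

TASK

For the interlock check on the small safety-test fixture, push its open blue specimen drawer fully home until it clicks in, then lift the clear guard by its red handle and hold it 45 degrees open, in line with the fixed orange arm beside its hinge. The guard falls shut if released, so finish while still holding it there by the handle; leave the cutter, tape roll and meter where they lie.

Things in the scene. Friction and masses are not known exactly. Their poses are not given: they have to be found in the camera images.
- fixture: Cream test fixture fixed to the bench, 220 mm deep (its x), 240 mm wide (y), 100 mm high. Origin: centre of its underside, on the bench. The blue drawer is in its front (-x) face; the guard is hinged along the rear (+x) top edge; z is up. A thin orange arm at its -y side rises from the hinge over the box at 45 degrees: the guard, seen from that side, is in line with it when 45 degrees open.
- drawer (a joint): Travel of the blue drawer in m: 0 is fully home (end stop, front flush with the box), growing as it slides out along the fixture's -x; at most 0.09. Friction is about 0.3 N; a spring detent resists with up to about 8 N from 14 mm to 7 mm (and pushes it back out if let go there), then draws it home. The front is 210 mm wide, 18 to 70 mm above the bench.
- drawer_pull (a point): Middle of the drawer's dark bar pull: a round bar 10 mm thick, 100 mm long, parallel to the fixture's y, its centre 35 mm in front of the drawer's face and 50 mm above the bench. It moves with the drawer. Pushing this bar or the face along the fixture's +x shuts the drawer.
- guard (a joint): Opening angle of the guard in rad: 0 is shut (lying flat on the box), growing as its front edge rises and swings back towards the fixture's +x; stop at 1.35. Wanted: 0.785. Nothing supports it: it falls shut by its own weight (0.25 to 0.45 kg, some 2 N at the handle).
- guard_hinge (a point): Middle of the guard's hinge axis, parallel to the fixture's y; 105 mm to +x of the fixture's origin and 104 mm above the bench. The guard is a clear panel in a grey frame, 220 mm (from the hinge to its front edge) by 240 mm wide, 8 mm thick; its top is 108 mm above the bench when shut.
- handle: Red round sleeve of the guard's handle, 14 mm thick, 104 mm long, between two black legs (tops 8 mm above its centre line). Origin: its middle; its y lies along it, parallel to the hinge. Centre: 180 mm from the hinge along the guard, 44 mm above the guard's mid-plane; 148 mm above the bench when shut. It turns freely on its axle, so a grip on it need not tilt with the guard.
- cutter: Yellow utility cutter lying on the bench, 150 x 22 x 16 mm (blade tip beyond); leave it alone. Origin: centre of its underside, x along its length.
- tape: Orange roll of tape lying flat, 100 mm across, 48 mm high; leave it alone. Origin: centre of its underside.
- meter: Red hand-held meter lying face up, 130 x 70 x 38 mm; leave it alone. Origin: centre of its underside, x along its length.

How it is judged:
By the outcome, as a careful person would: the job done as asked, in the order asked, and still so for the second after the job is handed in, while the arm keeps its last pose, push and grip.
It also fails if it takes over 51 s, if anything falls off the work surface, if the arm or the gripper's body presses on something with over 40 N, if the wrist force passes 120 N, or if a joint passes its speed limit or range.

## Working session

There is one attempt and no reset: what is moved stays moved. The work goes in short steps, Python scripts to look and compute and a shell command to move; the robot and the scene stay as the last step left them, time stands still between calls to the robot, and variables do not carry over. Pictures are saved under pics/ and viewed, about 8 in all and at most 12, crops included, and the job is handed in when it is done.

```bash
mkdir -p pics; python3 - <<'E'
from workcell import env
import cv2,json
for n in("side","top"):
    cv2.imwrite(f"pics/{n}0.png",env.grab_frame(n)[:,:,::-1]); print(n,env.get_calibration(n))
print(env.state())
E
```

```text
side {'fx': 464.2644787240482, 'fy': 464.2644787240482, 'cx': 252.367686193102, 'cy': 189.1668190872914, 'R': array([[ 0.79004503, -0.61304668,  0.00161874],
       [-0.45460477, -0.58762531, -0.66935118],
       [ 0.41129473,  0.52808168, -0.7429444 ]]), 't': array([-388.00103091,  424.97955575,  650.31652843])}
top {'fx': 457.93677530042976, 'fy': 457.93677530042976, 'cx': 252.75987782974786, 'cy': 190.99847947063097, 'R': array([[ 0.01315117, -0.99973885, -0.01868878],
       [-0.99330222, -0.0109162 , -0.11502839],
       [ 0.11479434,  0.02007637, -0.99318639]]), 't': array([135.22152345, 588.25110602, 877.74058947])}
{'time_s': 0.1, 'qpos': array([ 7.11605269e+01,  1.83479496e+01,  8.97007428e+01,  6.70546000e-04,
        7.20423709e+01, -1.14523775e+00]), 'qvel': array([ 0.00558667, -0.09320971, -0.15802306,  0.01644514,  0.13515372,
       -0.02859895]), 'effort': array([ 5.25067790e-04, -4.13328910e+01, -2.32512152e+01,  7.29797711e-02,
        4.22465487e-02, -5.85135490e-05]), 'ee_pos': array([174.60645644, 547.37151447, 213.19563765]), 'ee_rot': array([-1.79908968e+02, -2.45749123e-03,  1.62305555e+02]), 'force': array([ 0.50201475, -0.48863942, -0.02190099]), 'torque': array([ 0.00650977,  0.02447716, -0.03635006]), 'gripper_width': 91.1547538322245}
```

View pics/side0.png

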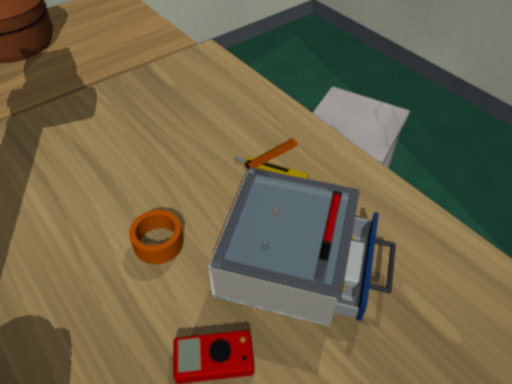

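View pics/top0.png

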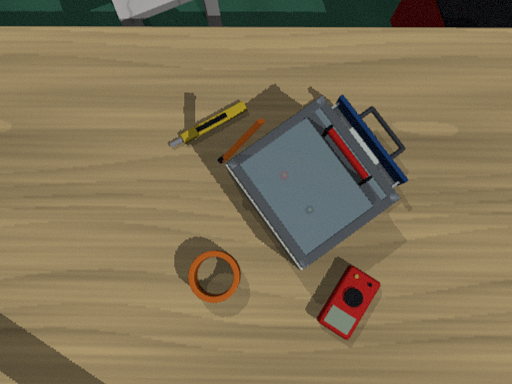

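The side view shows the fixture with its drawer open towards +x/-y. In the top view the red handle runs from (327,128) to (368,180), the bar pull from about (372,108) to (402,152), and the guard corners are about (228,165), (302,267), (398,200) and (322,100). The orange arm, from (220,160) to (263,121), marks the fixture's -y side. Next I'll measure these.

```bash
cat > h.py <<'E'
import numpy as np,cv2
from workcell import env
def ray(n,uv,z):
    c=env.get_calibration(n);R,t=np.array(c["R"]),np.array(c["t"])
    d=R.T@[(uv[0]-c["cx"])/c["fx"],(uv[1]-c["cy"])/c["fy"],1];o=-R.T@t
    return o+d*(z-o[2])/d[2]
def proj(n,X):
    c=env.get_calibration(n);p=np.array(c["R"])@X+c["t"]
    return np.array([c["fx"]*p[0]/p[2]+c["cx"],c["fy"]*p[1]/p[2]+c["cy"]])
def mask(im,lo,hi,roi):
    m=cv2.inRange(cv2.cvtColor(im,cv2.COLOR_RGB2HSV),lo,hi);k=np.zeros_like(m)
    x0,y0,x1,y1=roi;k[y0:y1,x0:x1]=m[y0:y1,x0:x1];return k
def rect(m):
    c=max(cv2.findContours(m,0,2)[0],key=cv2.contourArea);return cv2.minAreaRect(c)
E
python3 - <<'E'
from h import *
im={n:cv2.imread(f"pics/{n}0.png")[:,:,::-1].copy() for n in("top","side")}
for n,roi in(("top",(300,110,385,195)),("side",(310,180,350,270))):
    m=mask(im[n],(0,150,80),(6,255,255),roi);r=rect(m);b=cv2.boxPoints(r)
    b=sorted(b,key=lambda p:p[1]);e=[(b[0]+b[1])/2,(b[2]+b[3])/2]
    P=[ray(n,q,148) for q in e];print(n,r,P,np.linalg.norm(P[1]-P[0]),"mid",(P[0]+P[1])/2,np.degrees(np.arctan2(*(P[1]-P[0])[1::-1])))
for q in((228,165),(302,267),(398,200),(322,100)):print("guard",ray("top",q,108))
m=mask(im["top"],(105,150,40),(125,255,255),(320,80,420,200));r=rect(m);print("blue",r,[ray("top",q,70) for q in cv2.boxPoints(r)])
for q in((372,109),(402,151)):print("bar",ray("top",q,50))
for n,s in(("top",(320,70,430,210)),("side",(300,170,410,330))):
    x0,y0,x1,y1=s;cv2.imwrite(f"pics/{n}c.png",cv2.resize(im[n][y0:y1,x0:x1,::-1],None,fx=3.5,fy=3.5,interpolation=2))
a=cv2.imread("pics/topc.png");b=cv2.imread("pics/sidec.png");h=max(a.shape[0],b.shape[0])
cv2.imwrite("pics/c1.png",np.hstack([cv2.copyMakeBorder(k,0,h-k.shape[0],0,0,0) for k in(a,b)]))
E
```

```text
top ((347.5600280761719, 153.0800018310547), (59.600006103515625, 6.799999713897705), 53.13010025024414) [array([684.92346321,   5.49452117, 148.        ]), array([600.41120951, -56.15348046, 148.        ])] 104.60782538473889 mid [642.66733636 -25.32947965 148.        ] -143.89088065780112
side ((331.8268127441406, 217.14144897460938), (7.543047904968262, 47.84247970581055), 12.094757080078125) [array([688.01151851,   8.45460638, 148.        ]), array([602.61614215, -54.55027438, 148.        ])] 106.12250140171894 mid [645.31383033 -23.047834   148.        ] -143.5800189913143
guard [626.01266463 187.23194354 108.        ]
guard [441.77688571  50.61767449 108.        ]
guard [ 564.58785807 -123.53906342  108.        ]
guard [751.00025186  13.51094979 108.        ]
blue ((373.17230224609375, 138.25140380859375), (106.58065795898438, 4.967097282409668), 52.507347106933594) [array([768.58018331, -24.25761227,  70.        ]), array([774.7372593 , -31.99766019,  70.        ]), array([ 608.84201399, -153.94492895,   70.        ]), array([ 602.93204704, -146.31711473,   70.        ])]
bar [751.9536653  -93.45658732  50.        ]
bar [ 667.37183426 -150.82490245   50.        ]
```

View pics/c1.png

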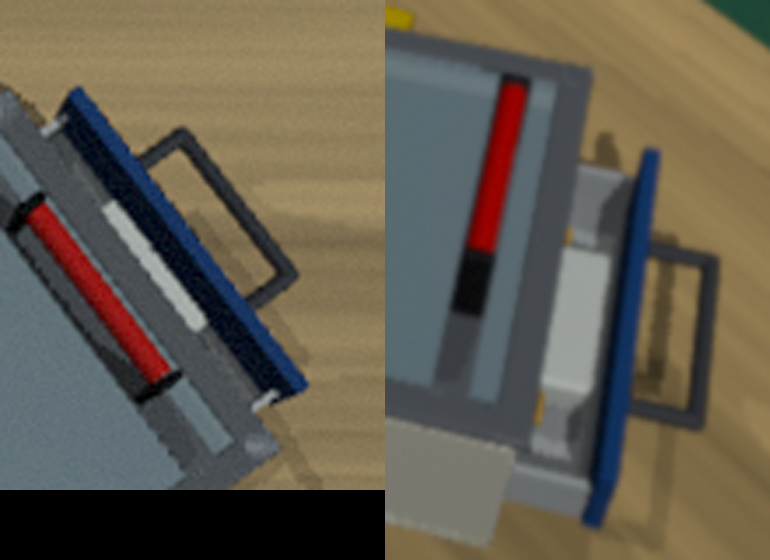

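The crop puts the bar ends at top pixels (373,107) and (404,149). The sizes agree with those given (handle 104.6 mm long). The fixture is at about (600,37), its x axis at yaw 126.3°, and the drawer is about 50 mm open. I'll go over the top to a point in front of the bar, with the fingers shut and the jaw axis along the fixture's y.

```bash
python3 -m jog '[{"dx":0.028,"dy":-0.035,"wz":-0.063,"grip":1},{"dx":0.028,"dy":-0.035,"wz":-0.063,"grip":1},{"dx":0.028,"dy":-0.035,"wz":-0.063,"grip":1},{"dx":0.028,"dy":-0.035,"wz":-0.063,"grip":1},{"dx":0.028,"dy":-0.035,"wz":-0.063,"grip":1},{"dx":0.028,"dy":-0.035,"wz":-0.063,"grip":1},{"dx":0.028,"dy":-0.035,"wz":-0.063,"grip":1},{"dx":0.028,"dy":-0.035,"wz":-0.063,"grip":1},{"dx":0.028,"dy":-0.035,"wz":-0.063,"grip":1},{"dx":0.028,"dy":-0.035,"wz":-0.063,"grip":1}]' 30; python3 -m jog '[{"dx":0.029,"dy":-0.036,"grip":1},{"dx":0.029,"dy":-0.036,"grip":1},{"dx":0.029,"dy":-0.036,"grip":1},{"dx":0.029,"dy":-0.036,"grip":1},{"dx":0.029,"dy":-0.036,"grip":1},{"dx":0.029,"dy":-0.036,"grip":1},{"dx":0.029,"dy":-0.036,"grip":1},{"dx":0.029,"dy":-0.036,"grip":1},{"dx":0.029,"dy":-0.036,"grip":1},{"grip":1}]'
```

```text
invalid input
invalid input
```

```bash
python3 -m jog '[{"dx":0.028,"dy":-0.035,"dz":0,"wx":0,"wy":0,"wz":-0.063,"grip":1},{"dx":0.028,"dy":-0.035,"dz":0,"wx":0,"wy":0,"wz":-0.063,"grip":1},{"dx":0.028,"dy":-0.035,"dz":0,"wx":0,"wy":0,"wz":-0.063,"grip":1},{"dx":0.028,"dy":-0.035,"dz":0,"wx":0,"wy":0,"wz":-0.063,"grip":1},{"dx":0.028,"dy":-0.035,"dz":0,"wx":0,"wy":0,"wz":-0.063,"grip":1},{"dx":0.028,"dy":-0.035,"dz":0,"wx":0,"wy":0,"wz":-0.063,"grip":1},{"dx":0.028,"dy":-0.035,"dz":0,"wx":0,"wy":0,"wz":-0.063,"grip":1},{"dx":0.028,"dy":-0.035,"dz":0,"wx":0,"wy":0,"wz":-0.063,"grip":1},{"dx":0.028,"dy":-0.035,"dz":0,"wx":0,"wy":0,"wz":-0.063,"grip":1},{"dx":0.028,"dy":-0.035,"dz":0,"wx":0,"wy":0,"wz":-0.063,"grip":1}]' 30
```

```text
time_s: 1.1
ee_pos: [455.4, 196.1, 213.8]
ee_rot: [-180.0, -0.0, 126.1]
force: [1.1, 0.5, -0.6]
gripper_width: 14.1
```

```bash
python3 -m jog '[{"dx":0.032,"dy":-0.038,"dz":0,"wx":0,"wy":0,"wz":0,"grip":1},{"dx":0.032,"dy":-0.038,"dz":0,"wx":0,"wy":0,"wz":0,"grip":1},{"dx":0.032,"dy":-0.038,"dz":0,"wx":0,"wy":0,"wz":0,"grip":1},{"dx":0.032,"dy":-0.040,"dz":0,"wx":0,"wy":0,"wz":0,"grip":1},{"dx":0.032,"dy":-0.040,"dz":0,"wx":0,"wy":0,"wz":0,"grip":1},{"dx":0.032,"dy":-0.040,"dz":0,"wx":0,"wy":0,"wz":0,"grip":1},{"dx":0.032,"dy":-0.040,"dz":0,"wx":0,"wy":0,"wz":0,"grip":1},{"dx":0.032,"dy":-0.040,"dz":0,"wx":0,"wy":0,"wz":0,"grip":1},{"dx":0.032,"dy":-0.040,"dz":0,"wx":0,"wy":0,"wz":0,"grip":1},{"dx":0.005,"dy":-0.007,"dz":0,"wx":0,"wy":0,"wz":0,"grip":1}]'
```

```text
time_s: 2.1
ee_pos: [745.0, -162.5, 211.0]
ee_rot: [-179.9, 0.0, 126.0]
force: [0.2, -0.1, -0.1]
gripper_width: 0.3
```

```bash
python3 -m jog '[{"dx":0,"dy":0,"dz":-0.02,"wx":0,"wy":0,"wz":0,"grip":1},{"dx":0,"dy":0,"dz":-0.03,"wx":0,"wy":0,"wz":0,"grip":1},{"dx":0,"dy":0,"dz":-0.03,"wx":0,"wy":0,"wz":0,"grip":1},{"dx":0,"dy":0,"dz":-0.03,"wx":0,"wy":0,"wz":0,"grip":1},{"dx":0,"dy":0,"dz":-0.02,"wx":0,"wy":0,"wz":0,"grip":1},{"dx":0,"dy":0,"dz":0,"wx":0,"wy":0,"wz":0,"grip":1}]'; python3 - <<'E'
from h import *
cv2.imwrite("pics/side1.png",env.grab_frame("side")[:,:,::-1])
E
```

```text
time_s: 2.7
ee_pos: [740.3, -156.3, 79.5]
ee_rot: [-179.7, -0.4, 126.2]
force: [-0.4, 0.4, -0.1]
gripper_width: 0.4
```

View pics/side1.png

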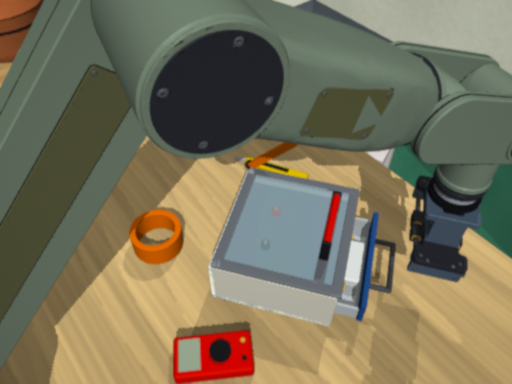

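The side view shows the tool in front of the bar, clear of it by about 16 mm; fixture and other objects are unmoved. Down to bar height.

```bash
python3 -m jog '[{"dx":0.003,"dy":-0.003,"dz":-0.015,"wx":0,"wy":0,"wz":0,"grip":1},{"dx":0,"dy":0,"dz":-0.015,"wx":0,"wy":0,"wz":0,"grip":1},{"dx":0,"dy":0,"dz":-0.015,"wx":0,"wy":0,"wz":0,"grip":1},{"dx":0,"dy":0,"dz":0,"wx":0,"wy":0,"wz":0,"grip":1}]'
```

```text
time_s: 3.15
ee_pos: [744.2, -160.0, 35.5]
ee_rot: [-179.8, -0.3, 126.2]
force: [-0.1, 0.1, -0.9]
gripper_width: 0.4
```

```bash
python3 -m jog '[{"dx":-0.0036,"dy":0.0048,"dz":0,"wx":0,"wy":0,"wz":0,"grip":1},{"dx":-0.0036,"dy":0.0048,"dz":0,"wx":0,"wy":0,"wz":0,"grip":1},{"dx":-0.0036,"dy":0.0048,"dz":0,"wx":0,"wy":0,"wz":0,"grip":1},{"dx":-0.0036,"dy":0.0048,"dz":0,"wx":0,"wy":0,"wz":0,"grip":1},{"dx":-0.0036,"dy":0.0048,"dz":0,"wx":0,"wy":0,"wz":0,"grip":1},{"dx":-0.0036,"dy":0.0048,"dz":0,"wx":0,"wy":0,"wz":0,"grip":1},{"dx":-0.0036,"dy":0.0048,"dz":0,"wx":0,"wy":0,"wz":0,"grip":1},{"dx":-0.0036,"dy":0.0048,"dz":0,"wx":0,"wy":0,"wz":0,"grip":1},{"dx":-0.0036,"dy":0.0048,"dz":0,"wx":0,"wy":0,"wz":0,"grip":1},{"dx":0,"dy":0,"dz":0,"wx":0,"wy":0,"wz":0,"grip":1}]'
```

```text
time_s: 4.15
ee_pos: [713.0, -116.4, 38.9]
ee_rot: [-180.0, -0.1, 126.2]
force: [0.5, 0.2, -0.1]
gripper_width: 0.6
```

```bash
python3 -m jog '[{"dx":-0.0024,"dy":0.0032,"dz":0,"wx":0,"wy":0,"wz":0,"grip":1},{"dx":-0.0024,"dy":0.0032,"dz":0,"wx":0,"wy":0,"wz":0,"grip":1},{"dx":-0.0024,"dy":0.0032,"dz":0,"wx":0,"wy":0,"wz":0,"grip":1},{"dx":0,"dy":0,"dz":0,"wx":0,"wy":0,"wz":0,"grip":1}]';python3 -m jog '[{"dx":-0.0024,"dy":0.0032,"dz":0,"wx":0,"wy":0,"wz":0,"grip":1},{"dx":-0.0024,"dy":0.0032,"dz":0,"wx":0,"wy":0,"wz":0,"grip":1},{"dx":0,"dy":0,"dz":0,"wx":0,"wy":0,"wz":0,"grip":1}]'
```

```text
time_s: 4.55
ee_pos: [707.0, -108.2, 39.0]
ee_rot: [180.0, 0.1, 126.2]
force: [1.7, -3.5, -1.4]
gripper_width: 0.7
time_s: 4.85
ee_pos: [701.1, -100.7, 38.8]
ee_rot: [-180.0, -0.1, 126.2]
force: [-0.7, 0.1, -0.4]
gripper_width: 0.3
```

The detent force came (about 4 N) and went. I'll keep pushing gently to the end stop.

```bash
python3 -m jog '[{"dx":-0.0018,"dy":0.0024,"dz":0,"wx":0,"wy":0,"wz":0,"grip":1},{"dx":-0.0018,"dy":0.0024,"dz":0,"wx":0,"wy":0,"wz":0,"grip":1},{"dx":0,"dy":0,"dz":0,"wx":0,"wy":0,"wz":0,"grip":1}]'; python3 -m jog '[{"dx":-0.0012,"dy":0.0016,"dz":0,"wx":0,"wy":0,"wz":0,"grip":1},{"dx":-0.0012,"dy":0.0016,"dz":0,"wx":0,"wy":0,"wz":0,"grip":1},{"dx":0,"dy":0,"dz":0,"wx":0,"wy":0,"wz":0,"grip":1}]'
```

```text
time_s: 5.15
ee_pos: [699.5, -98.3, 39.1]
ee_rot: [180.0, 0.3, 126.3]
force: [2.8, -6.1, -3.5]
gripper_width: 0.2
time_s: 5.45
ee_pos: [699.4, -98.0, 39.3]
ee_rot: [179.9, 0.7, 126.3]
force: [8.4, -13.9, -5.9]
gripper_width: 0.3
```

A hard stop at s≈-167 mm, where home is expected (-166). I'll back off and lift, then check.

```bash
python3 -m jog '[{"dx":0.009,"dy":-0.012,"dz":0,"wx":0,"wy":0,"wz":0,"grip":1},{"dx":0.012,"dy":-0.016,"dz":0,"wx":0,"wy":0,"wz":0,"grip":1},{"dx":0.003,"dy":-0.004,"dz":0.025,"wx":0,"wy":0,"wz":0,"grip":1},{"dx":0,"dy":0,"dz":0.045,"wx":0,"wy":0,"wz":0,"grip":1},{"dx":0,"dy":0,"dz":0.045,"wx":0,"wy":0,"wz":0,"grip":1},{"dx":0,"dy":0,"dz":0.045,"wx":0,"wy":0,"wz":0,"grip":1},{"dx":0,"dy":0,"dz":0.03,"wx":0,"wy":0,"wz":0,"grip":1},{"dx":0,"dy":0,"dz":0,"wx":0,"wy":0,"wz":0,"grip":-1}]'; python3 - <<'E'
from h import *
im=env.grab_frame("side");cv2.imwrite("pics/side2.png",im[:,:,::-1])
m=mask(im,(0,150,80),(6,255,255),(310,180,350,270));r=rect(m);print(r,ray("side",r[0],148))
E
```

```text
time_s: 6.25
ee_pos: [721.7, -125.0, 235.6]
ee_rot: [179.6, 0.4, 126.2]
force: [0.3, -0.6, 0.4]
gripper_width: 6.0
((331.7544250488281, 217.3369140625), (7.601503849029541, 48.26497268676758), 12.33908748626709) [643.07676001 -24.63613804 148.        ]
```

View pics/side2.png

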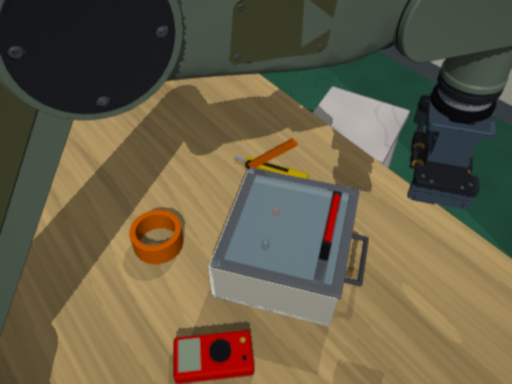

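The drawer is flush: only the bar at (358,260) sticks out. Handle at about (643.5,-25). Now move over it while turning the jaws by 90° and opening them.

```bash
python3 -m jog '[{"dx":-0.008,"dy":0.01,"dz":0,"wx":0,"wy":0,"wz":-0.143,"grip":-1},{"dx":-0.008,"dy":0.01,"dz":0,"wx":0,"wy":0,"wz":-0.143,"grip":-1},{"dx":-0.008,"dy":0.01,"dz":0,"wx":0,"wy":0,"wz":-0.143,"grip":-1},{"dx":-0.008,"dy":0.01,"dz":0,"wx":0,"wy":0,"wz":-0.143,"grip":-1},{"dx":-0.008,"dy":0.01,"dz":0,"wx":0,"wy":0,"wz":-0.143,"grip":-1},{"dx":-0.008,"dy":0.01,"dz":0,"wx":0,"wy":0,"wz":-0.143,"grip":-1},{"dx":-0.008,"dy":0.01,"dz":0,"wx":0,"wy":0,"wz":-0.143,"grip":-1},{"dx":-0.008,"dy":0.01,"dz":0,"wx":0,"wy":0,"wz":-0.143,"grip":-1},{"dx":-0.008,"dy":0.01,"dz":0,"wx":0,"wy":0,"wz":-0.143,"grip":-1},{"dx":-0.006,"dy":0.01,"dz":0,"wx":0,"wy":0,"wz":-0.143,"grip":-1}]' 25; python3 -m jog '[{"dx":0,"dy":0,"dz":-0.02,"wx":0,"wy":0,"wz":-0.139,"grip":-1},{"dx":0,"dy":0,"dz":-0.02,"wx":0,"wy":0,"wz":0,"grip":-1},{"dx":0,"dy":0,"dz":0,"wx":0,"wy":0,"wz":0,"grip":-1}]'
```

```text
time_s: 7.3
ee_pos: [639.9, -24.4, 226.7]
ee_rot: [-179.8, 0.2, 43.9]
force: [0.6, -0.5, 0.8]
gripper_width: 89.0
time_s: 7.6
ee_pos: [638.5, -24.6, 184.2]
ee_rot: [-179.6, 0.4, 36.3]
force: [0.6, 0.2, 1.0]
gripper_width: 90.9
```

```bash
python3 -m jog '[{"dx":0.003,"dy":0,"dz":-0.02,"wx":0,"wy":0,"wz":0,"grip":-1},{"dx":0.002,"dy":0,"dz":-0.02,"wx":0,"wy":0,"wz":0,"grip":-1},{"dx":0,"dy":0,"dz":-0.012,"wx":0,"wy":0,"wz":0,"grip":-1},{"dx":0,"dy":0,"dz":0,"wx":0,"wy":0,"wz":0,"grip":-1}]'; python3 - <<'E'
from h import *
a=env.grab_frame("side");b=env.grab_frame("top")
cv2.imwrite("pics/g1.png",np.hstack([cv2.resize(k,None,fx=2.2,fy=2.2,interpolation=2) for k in(a[130:310,230:410],b[70:250,230:410])])[:,:,::-1])
E
```

```text
time_s: 8.0
ee_pos: [645.3, -25.1, 134.9]
ee_rot: [-179.8, 0.2, 36.3]
force: [-0.4, 0.1, 0.9]
gripper_width: 91.6
```

View pics/g1.png

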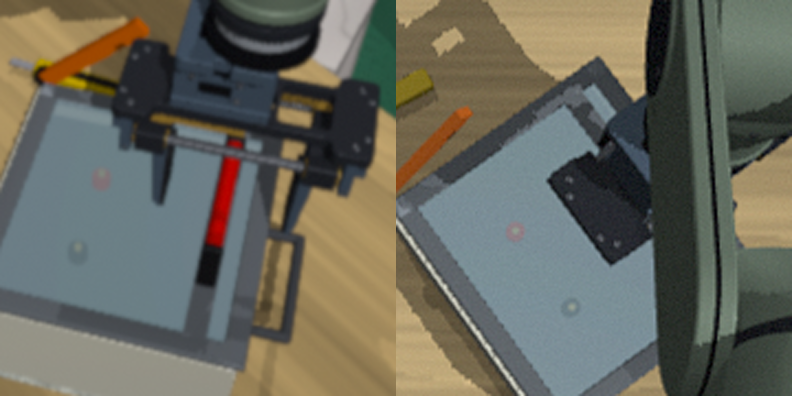

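The fingers straddle the red sleeve, near its middle (crop 225,190), at the right height. Go down 4 mm and close.

```bash
python3 -m jog '[{"dx":0,"dy":0,"dz":-0.004,"wx":0,"wy":0,"wz":0,"grip":1},{"dx":0,"dy":0,"dz":0,"wx":0,"wy":0,"wz":0,"grip":1},{"dx":0,"dy":0,"dz":0,"wx":0,"wy":0,"wz":0,"grip":1},{"dx":0,"dy":0,"dz":0,"wx":0,"wy":0,"wz":0,"grip":1},{"dx":0,"dy":0,"dz":0,"wx":0,"wy":0,"wz":0,"grip":1},{"dx":0,"dy":0,"dz":0,"wx":0,"wy":0,"wz":0,"grip":1},{"dx":0,"dy":0,"dz":0,"wx":0,"wy":0,"wz":0,"grip":1},{"dx":0,"dy":0,"dz":0,"wx":0,"wy":0,"wz":0,"grip":1},{"dx":0,"dy":0,"dz":0,"wx":0,"wy":0,"wz":0,"grip":1},{"dx":0,"dy":0,"dz":0,"wx":0,"wy":0,"wz":0,"grip":1}]' 30
```

```text
time_s: 9.1
ee_pos: [645.5, -23.6, 132.7]
ee_rot: [-179.7, 0.0, 36.3]
force: [-5.5, 8.8, 0.6]
gripper_width: 14.4
```

```bash
python3 -c "
import numpy as np
t=np.radians(13.74+np.linspace(0,45,16));s=-185.3*np.cos(t);z=185.3*np.sin(t)
for a,b in zip(np.diff(s),np.diff(z)):print('%.1f %.1f %.1f'%(-.592*a,.806*a,b))"
```

```text
-1.5 2.1 9.4
-1.8 2.4 9.2
-2.1 2.8 9.0
-2.4 3.2 8.8
-2.6 3.6 8.6
-2.9 3.9 8.4
-3.1 4.3 8.1
-3.4 4.6 7.8
-3.6 4.9 7.5
-3.9 5.3 7.2
-4.1 5.6 6.8
-4.3 5.8 6.5
-4.5 6.1 6.1
-4.7 6.3 5.7
-4.8 6.6 5.2
```

```bash
python3 -m jog '[{"dx":-0.0015,"dy":0.0021,"dz":0.0094,"wx":0,"wy":0,"wz":0,"grip":1},{"dx":-0.0018,"dy":0.0024,"dz":0.0092,"wx":0,"wy":0,"wz":0,"grip":1},{"dx":-0.0021,"dy":0.0028,"dz":0.009,"wx":0,"wy":0,"wz":0,"grip":1},{"dx":-0.0024,"dy":0.0032,"dz":0.0088,"wx":0,"wy":0,"wz":0,"grip":1},{"dx":-0.0026,"dy":0.0036,"dz":0.0086,"wx":0,"wy":0,"wz":0,"grip":1},{"dx":0,"dy":0,"dz":0,"wx":0,"wy":0,"wz":0,"grip":1}]'; python3 -m jog '[{"dx":-0.0029,"dy":0.0039,"dz":0.0084,"wx":0,"wy":0,"wz":0,"grip":1},{"dx":-0.0031,"dy":0.0043,"dz":0.0081,"wx":0,"wy":0,"wz":0,"grip":1},{"dx":-0.0034,"dy":0.0046,"dz":0.0078,"wx":0,"wy":0,"wz":0,"grip":1},{"dx":-0.0036,"dy":0.0049,"dz":0.0075,"wx":0,"wy":0,"wz":0,"grip":1},{"dx":-0.0039,"dy":0.0053,"dz":0.0072,"wx":0,"wy":0,"wz":0,"grip":1},{"dx":0,"dy":0,"dz":0,"wx":0,"wy":0,"wz":0,"grip":1}]'
```

```text
time_s: 9.7
ee_pos: [634.8, -9.1, 178.5]
ee_rot: [-179.8, 0.0, 36.3]
force: [-1.0, 5.9, -4.3]
gripper_width: 13.6
time_s: 10.3
ee_pos: [617.8, 14.0, 217.3]
ee_rot: [-179.8, 0.0, 36.4]
force: [-1.5, 4.6, -7.6]
gripper_width: 13.5
```

```bash
python3 -m jog '[{"dx":-0.0041,"dy":0.0056,"dz":0.0068,"wx":0,"wy":0,"wz":0,"grip":1},{"dx":-0.0043,"dy":0.0058,"dz":0.0065,"wx":0,"wy":0,"wz":0,"grip":1},{"dx":-0.0045,"dy":0.0061,"dz":0.0061,"wx":0,"wy":0,"wz":0,"grip":1},{"dx":-0.0047,"dy":0.0063,"dz":0.0057,"wx":0,"wy":0,"wz":0,"grip":1},{"dx":-0.0048,"dy":0.0066,"dz":0.0052,"wx":0,"wy":0,"wz":0,"grip":1},{"dx":0,"dy":0,"dz":0,"wx":0,"wy":0,"wz":0,"grip":1},{"dx":0,"dy":0,"dz":0,"wx":0,"wy":0,"wz":0,"grip":1}]'; python3 - <<'E'
from h import *
a=env.grab_frame("side");b=env.grab_frame("top");print(env.state()["ee_pos"],env.state()["force"])
cv2.imwrite("pics/l_side.png",a[:,:,::-1]);cv2.imwrite("pics/l_top.png",b[:,:,::-1])
cv2.imwrite("pics/l1.png",np.hstack([cv2.resize(k,None,fx=2,fy=2,interpolation=2) for k in(a[70:330,210:410],b[70:330,200:400])])[:,:,::-1])
E
```

```text
time_s: 11.0
ee_pos: [596.0, 43.6, 246.9]
ee_rot: [-179.9, 0.0, 36.3]
force: [-0.6, 5.5, -9.0]
gripper_width: 13.4
[596.14104838  43.38873371 246.77060378] [ -0.08864443   4.60113252 -10.40014856]
```

View pics/l1.png

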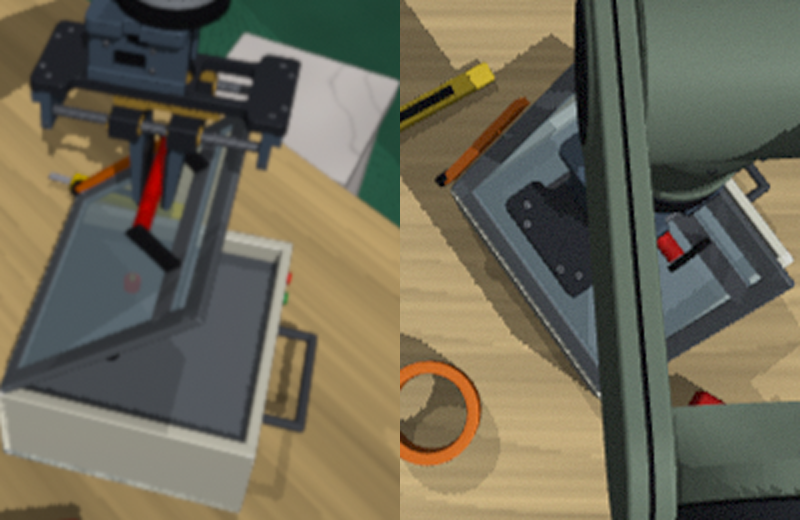

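The grip holds, and the guard is up and looks parallel to the orange arm. I'll check the angle at its front +y corner: side crop (198,318), top crop (793,284).

```bash
python3 - <<'E'
from h import *
x=np.array([-.592,.806,0]);y=np.array([-.806,-.592,0]);Z=np.array([0,0,1.]);
H=np.array([644,-24.3,0])+180*x+104*Z
for a in(40,45,50):
    t=np.radians(a);u=-np.cos(t)*x+np.sin(t)*Z;n=np.sin(t)*x+np.cos(t)*Z
    for w in(-4,4): print(a,w,"side",proj("side",H+220*u+w*n+120*y),"top",proj("top",H+220*u+w*n+120*y))
# pictures at 4x with predictions for 45 deg
o=[]
for n,(x0,y0) in(("side",(265,180)),("top",(340,150))):
    k=cv2.resize(cv2.imread(f"pics/l_{n}.png")[y0:y0+90,x0:x0+70],None,fx=5,fy=5,interpolation=2)
    for a,c in((40,(255,0,0)),(45,(0,255,0)),(50,(0,0,255))):
        t=np.radians(a);u=-np.cos(t)*x+np.sin(t)*Z;nn=np.sin(t)*x+np.cos(t)*Z
        p=(proj(n,H+220*u+4*nn+120*y)-(x0,y0)+.5)*5;cv2.circle(k,tuple(int(v) for v in p),4,c,1)
    o.append(k)
cv2.imwrite("pics/l2.png",np.hstack(o))
print("hinge corner",proj("side",H+120*y))
E
```

```text
40 -4 side [320.32795481 238.11190283] top [401.11638071 206.06955667]
40 4 side [317.14627689 234.66619888] top [399.63215474 207.71458282]
45 -4 side [312.34493184 229.85925212] top [397.24744391 210.22835255]
45 4 side [308.67379045 226.44887394] top [395.32341126 212.17355699]
50 -4 side [303.20628535 221.72299085] top [392.31915638 215.10460094]
50 4 side [299.07551864 218.39349866] top [389.95182309 217.34420764]
hinge corner [210.65256902 263.97959093]
```

View pics/l2.png

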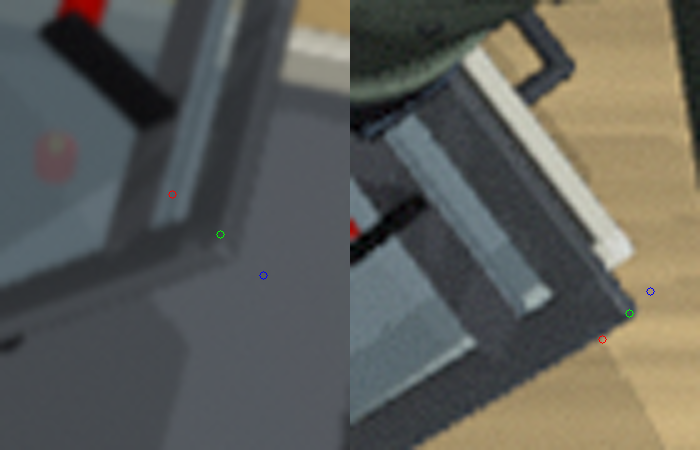

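Both views put the corner on the 45° marks, to within about 1°: side crop (237,253), top crop (632,310). The drawer bar has not moved since the push. Handing in.

```bash
python3 - <<'E'
from h import *
s=env.state();print(s["time_s"],s["ee_pos"],s["force"],s["gripper_width"]);env.job_done()
E
```

```text
11.1 [596.14104838  43.38873371 246.77060378] [ -0.08864443   4.60113252 -10.40014856] 13.360055113749846
the job is handed in; nothing more can be done
```

The drawer is home, and I handed the job in at 11.1 s with the gripper still holding the guard about 45° open by its red handle.

- **Drawer:** I pushed it in by its bar with the fingers shut. It went through the detent and met the end stop with about 16 N. The side picture afterwards showed its front flush, with only the bar sticking out.
- **Guard:** I gripped the middle of the handle at 30 N and raised the guard along its arc. In both cameras its front corner lies on the predicted 45° position, to within about 1°. The finger opening was 13.4 mm on the 14 mm sleeve, and the force on the tool about 11 N.
- **Other objects:** I did not touch the cutter, tape roll or meter. In the last pictures the tape and cutter look where they were. The arm mostly hides the meter there, so it was last clearly seen in place just after the drawer was shut.

No check failed or disagreed. The one hiccup was two move commands refused as invalid input before the first move, because I had left some keys out of the rows; they moved nothing.

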